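# Charge the outage torches on the wind-up dock

### The arm

A 6-joint arm with a two-finger parallel gripper is mounted at the origin on the work surface. World frame = base frame: x ahead of the robot, y to its left, z up, the work surface at z = 0. Lengths are in m, angles in rad, forces in N, time in s.
With the tool pointing down it reaches from about 0.375 to 0.975 m from the base axis. Payload 3.8 kg.
Tool frame: the origin (TCP) lies at the very end of the fingers, on their centre line; the grasp point (between the pads) lies 19 mm behind it; y points along the fingers, z is the direction in which the jaws open and shut, and the axes are right-handed (so a half turn about y gives the same grasp; the last joint's range is limited). The gripper opens to 85 mm and grips with 20 to 120 N. Pads are 22 mm wide; open, the fingers measure 114 mm over their backs; the gripper's body (76 mm by 85 mm) begins 54 mm behind the grasp point. The pads swing forward as they close: fully open they stand 13 mm farther back than shut.
Start: joints at [-1.225, 0.264, 1.604, -0, 1.274, -0.037], TCP at [0.252, -0.626, 0.205] pointing down, gripper open.
Joint ranges: [-2.63, 2.63], [-0.94, 2.18], [0.31, 2.57], [-1.31, 4.45], [0, 2.66], [-2.55, 2.55]. Speed limits (rad/s): [2.57, 2.57, 3.14, 3.14, 3.14, 3.14].

### API

Orientations are given as a unit quaternion [w, x, y, z].
In Python, from plant import env gives the robot as it stands. Calls block until the motion is done:
- env.move_ptp(position, orientation): joint-space move of the TCP to a pose.
- env.servo_line(position, velocity=0.15, rot=None, force_limit=None): straight line of the TCP; rot=None keeps the orientation; velocity is the mean speed in m/s. With force_limit (N) it stops when the force on the tool has changed by that much, and returns True; else False.
- env.set_joints(angles): joint-space move.
- env.open() and env.gripper_close(): open the fingers fully, or close them until they stop; the grip force is fixed at half the most.
- env.sleep(seconds).
- env.solve_ik(position, orientation): joint angles nearest the present ones, or None.
- env.observe(): the state.
- env.snapshot(name): name is "scene" or "side" or "wrist"; returns a dict with "color" (480x640x3 uint8, red, green, blue), "intrinsics" (3x3 intrinsics, pixels), "rvec" (rotation vector, rad) and "tvec" (3), from world to camera coordinates, as OpenCV has them. Camera axes: x right, y down, z forward; pixel columns grow to the right and rows downward; lengths in m; the calibration is good to about 2 mm. A picture is of the moment at which its call begins. There is no depth.
A pose or a line that the arm cannot do raises env.Unreachable and nothing moves.
- env.hand_in(): hands the job in, once; it reports no verdict.
The state is a dict: "time_s": time; "joint_positions": joint angles; "qvel": joint speeds; "joint_torque": joint torques, N m; "eef_pos": TCP position; "orientation": TCP orientation; "wrist_force": force on the tool from outside, world axes, zero at the start; "torque": the same for the moment, N m; "grip_width": finger opening in m.
Only numpy, scipy, OpenCV 4.12 (cv2) and the standard library are available. Lean on these libraries where they do the work, as an engineer would, in place of code of your own. Each camera call takes 0.05 s, during which the arm holds its last target. There are 200 camera calls.

### The job

Get the emergency torches charged for the next power cut: first clear away the power bank that lies in front of the black wind-up dock and lay it flat and centred on the round charging pad. Then take every torch out from under the oak riser, where they are stowed lens first, and push each one contact end first fully home into a bay of its own in the dock. With all of them in, wind the dock's crank by its orange knob at least four full turns clockwise, steadily and no faster than about a turn a second, and leave the key bowl, the green dish and the aluminium box where they stand.

Things in the scene. Friction and masses are not known exactly. Their poses are not given: they have to be found in the camera images.
- dock: Matte black wind-up charging dock, fixed. Origin: at shelf height, middle of the front face of its 3 bays; x points straight into the bays, away from the robot, z up. Bays: tunnels on the lines y = -80, 0, 80 mm, open to -x, the shelf their floor, each 46 wide, 40 high, 80 mm deep to a flat back stop with brass contacts. Roof top 52 mm high, with an orange mark over each bay.
- crank (a joint): Dynamo crank on the housing (58 mm high) at the dock's -y end; upright axis at dock x = 50, y = -163 mm. Rad, counted on over full turns, no stops, growing clockwise seen from above; at 0 the arm points along dock +x. Radius 45 mm. Drag 0.04 N m plus 0.03 N m per rad/s; stays where left. Starts between -1.2 and 1.2.
- crank_knob (a point): The orange knob at the end of the crank arm, upright, 24 mm thick and 38 mm tall, free to spin on its pin. This point is 22 mm above its lower end, on its axis, 95.5 mm above the shelf; the aluminium arm's top is 22 mm below it.
- riser: Low white oak riser, fixed, where torches are stowed. Origin: at shelf height, middle of its front edge; x points into its bays, z up. Bays on the lines y = -80, 0, 80 mm, open to -x, 50 wide, 38 high, 115 mm deep; roof 130 deep, 230 wide, its top 50 mm above the shelf. A stowed torch lies on the shelf, lens inside, some 65 mm of its contact end sticking out.
- pad: Matte black round charging pad, fixed, 96 mm across and 8 mm thick. Origin: centre of its underside, z up.
- power_bank: Grey plastic power bank, 140 mm long (x), 58 mm wide (y), 20 mm thick (z), 0.2 to 0.4 kg. Origin: centre of its underside. It starts on the shelf across the front of the dock's bays.
- key_bowl: Bystander: stainless steel key bowl, 86 mm across, 36 mm high, standing loose on top of the riser. Origin: centre of its underside.
- catch_all: Bystander: shallow sage green ceramic catch-all dish, 96 mm across, 22 mm high, loose on the shelf. Origin: centre of its underside.
- tin: Bystander: open aluminium box, 120 x 160 x 60 mm with its lid standing up to 181 mm, loose on the shelf. Origin: centre of its underside.
- torch0: Torch (absent in some starts): flat red body 160 mm long (x), 34 mm wide (y), 26 mm thick (z), about 0.18 kg, centre of mass in the middle. Origin: centre of its underside; +x points to the black lens end, -x to the grey end with the brass charging contacts.
- torch0_tail (a point): Middle of this torch's contact end face (80 mm from its centre).
- torch1: Torch (absent in some starts): flat red body 160 mm long (x), 34 mm wide (y), 26 mm thick (z), about 0.18 kg, centre of mass in the middle. Origin: centre of its underside; +x points to the black lens end, -x to the grey end with the brass charging contacts.
- torch1_tail (a point): Middle of this torch's contact end face (80 mm from its centre).
- torch2: Torch (absent in some starts): flat red body 160 mm long (x), 34 mm wide (y), 26 mm thick (z), about 0.18 kg, centre of mass in the middle. Origin: centre of its underside; +x points to the black lens end, -x to the grey end with the brass charging contacts.
- torch2_tail (a point): Middle of this torch's contact end face (80 mm from its centre).

How it is judged:
On the way, in this order (a step that is already met when the one before it is completed fails the run):
1. the power bank is cleared away: flat on the charging pad (horizontal distance between power_bank and pad below 0.03 m and z of power_bank in the frame of pad between 0.005 and 0.014 m and angle between power_bank's own z axis and vertical below 0.12 rad), for 0.2 s.
2. every torch is fully home in the dock, contact end first (x of torch0_tail in the frame of dock between 0.071 and 0.1 m and y of torch0_tail in the frame of dock between -0.105 and 0.105 m and z of each of torch0_tail, torch1_tail, torch2_tail in the frame of dock below 0.04 m and angle between the x axis of each of torch0, torch1, torch2 and the x axis of dock, either way round below 0.2 rad and x of torch1_tail in the frame of dock between 0.071 and 0.1 m and y of torch1_tail in the frame of dock between -0.105 and 0.105 m and x of torch2_tail in the frame of dock between 0.071 and 0.1 m and y of torch2_tail in the frame of dock between -0.105 and 0.105 m), for 0.2 s.
3. the crank has then been wound four turns clockwise (a fraction of a turn of grace) (value of joint crank above 23.7 rad), for 0.1 s.
At the end, for the whole second after the job is handed in: Power bank flat on the pad, centres within 30 mm; every torch in a dock bay, contact end within 9 mm of the back stop, within 0.2 rad of straight; crank past 23.7 rad (four turns less the start angle and a small grace) and stopped; all at rest (all of step 1 and all of step 2 and value of joint crank above 23.7 rad and linear speed of each of torch0, torch1, torch2, power_bank below 0.02 m/s and velocity of joint crank below 0.3 rad/s); the robot touches nothing.
It fails at once if a bystander (key bowl, green dish, aluminium box) moved more than 20 mm (distance of any of key_bowl, catch_all, tin from where it was at the start of the episode above 0.02 m).
It fails at once if the crank raced: faster than about 1.6 turns a second (velocity of joint crank above 10 rad/s).
Of torch0, torch1, torch2 only 2 to 3 are there at a start; the rules pass over those that are not, and their reading is None.
At some moment in a run one of power_bank, torch0, torch1, torch2 may be knocked a few centimetres aside while the robot is not near it.
Once in a run the grip may slacken for a moment while it holds something.
It also fails if it takes over 210 s, if anything falls off the work surface, if the arm or the gripper's body presses on something with over 40 N, if the wrist force passes 120 N, or if a joint passes its speed limit or range.

## Working session

There is one attempt and no reset: what is moved stays moved. The work goes in short steps, each a Python script; the robot and the scene stay as the last script left them, time stands still between calls to the robot, and variables do not carry over. Pictures are saved under pics/ and viewed, about 12 in all and at most 16, crops included, and the job is handed in when it is done.

```bash
ls; mkdir -p pics
python3 - <<'E'
from plant import env
import cv2
for n in ("scene","side"):
    s=env.snapshot(n); cv2.imwrite(f"pics/{n}0.png",s["color"][:,:,::-1]); print(n,s["intrinsics"].tolist(),s["rvec"],s["tvec"])
print(env.observe())
E
```

```text
pics
scene [[480.6689306819527, 0.0, 322.18195824903245], [0.0, 480.6689306819527, 239.44117072653253], [0.0, 0.0, 1.0]] [ 0.88599629  2.68563401 -0.82861208] [ 0.53030616 -0.12824196  1.26955256]
side [[534.6110617500293, 0.0, 318.3913769767136], [0.0, 534.6110617500293, 241.3374114420607], [0.0, 0.0, 1.0]] [ 0.63290707 -2.53204846  1.28957374] [0.42196856 0.30695166 1.11317591]
{'time_s': 0.1, 'joint_positions': array([-1.22492029e+00,  2.64687777e-01,  1.60524089e+00,  2.34498980e-05,
        1.27373435e+00, -3.69076968e-02]), 'qvel': array([-0.00032248, -0.00225892, -0.00146245,  0.00128892, -0.00199686,
       -0.0015412 ]), 'joint_torque': array([ 8.70177155e-04, -5.16707182e+01, -3.68589127e+01,  2.18303421e-05,
        6.34548749e-03, -2.22936166e-05]), 'eef_pos': array([ 0.25186983, -0.62546403,  0.20357803]), 'orientation': array([ 0.1344025 , -0.1346121 ,  0.69491988, -0.69347091]), 'wrist_force': array([-0.05097957,  0.23754963,  0.08399513]), 'torque': array([ 0.02675144,  0.04529834, -0.01598437]), 'grip_width': 0.08548010579970139}
```

View pics/scene0.png

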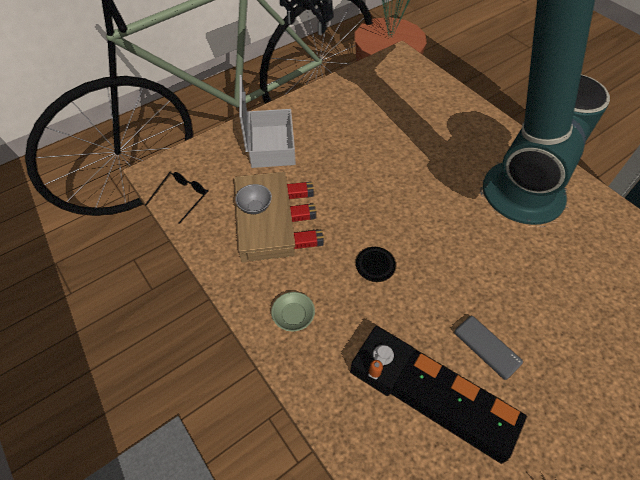

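View pics/side0.png

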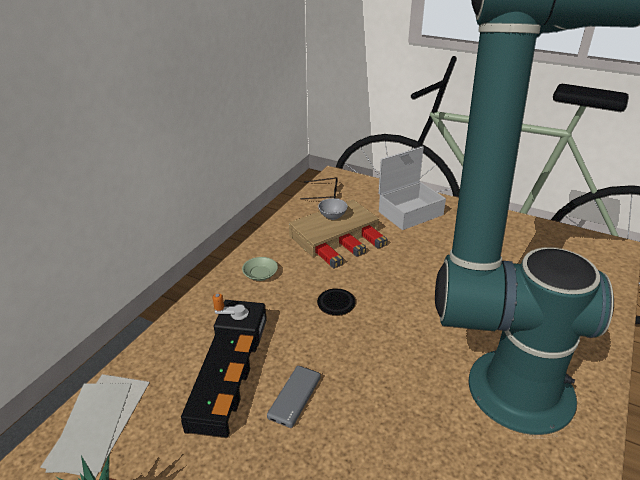

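Scene: riser with 3 torches (tails ≈(312,190),(314,212),(322,239)), pad (376,264), bank (487,347), dock marks (428,365),(465,388),(506,411), knob (376,368). I'll enlarge crops for pixel readings.

```bash
cat > h.py <<'E'
import numpy as np, cv2
from plant import env
def cam(n):
    s=env.snapshot(n); R=cv2.Rodrigues(np.array(s["rvec"],float))[0]
    return s["color"],np.array(s["intrinsics"]),R,np.array(s["tvec"],float).ravel()
def ray(c,uv,z):
    _,K,R,t=c; o=-R.T@t; d=R.T@np.linalg.solve(K,[uv[0],uv[1],1.]); return o+d*(z-o[2])/d[2]
def proj(c,p):
    _,K,R,t=c; q=K@(R@np.asarray(p,float)+t); return q[:2]/q[2]
def crop(c,name,x0,y0,w,h,k):
    im=cv2.resize(c[0][y0:y0+h,x0:x0+w],None,fx=k,fy=k,interpolation=cv2.INTER_CUBIC)[:,:,::-1].copy()
    for x in range((x0//20+1)*20,x0+w,20): cv2.putText(im,str(x),((x-x0)*k,10),0,.35,(255,255,0),1); cv2.line(im,((x-x0)*k,12),((x-x0)*k,18),(255,255,0),1)
    for y in range((y0//20+1)*20,y0+h,20): cv2.putText(im,str(y),(0,(y-y0)*k+4),0,.35,(255,255,0),1); cv2.line(im,(26,(y-y0)*k),(32,(y-y0)*k),(255,255,0),1)
    cv2.imwrite(f"pics/{name}.png",im)
E
python3 - <<'E'
from h import *
c=cam("scene")
crop(c,"c1",340,310,200,150,4)
crop(c,"c2",225,165,200,130,4)
E
```

```text
(no output)
```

View pics/c1.png

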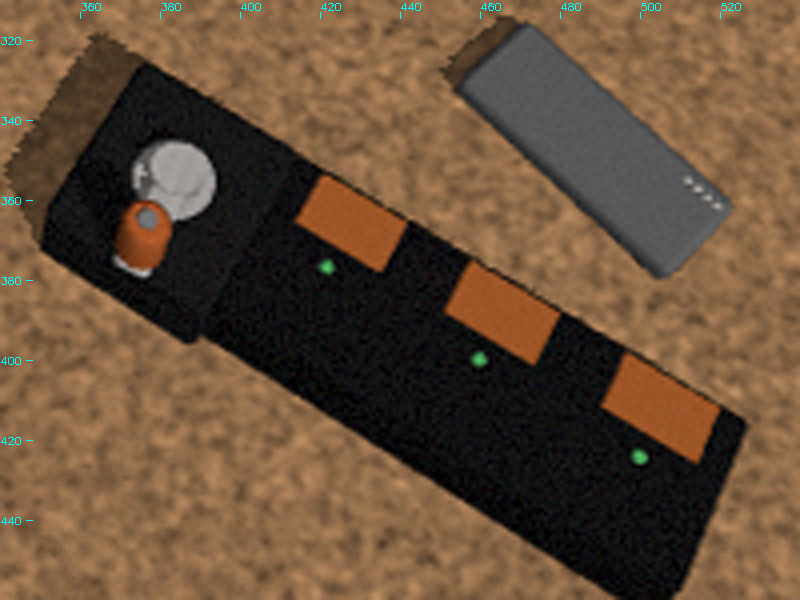

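View pics/c2.png

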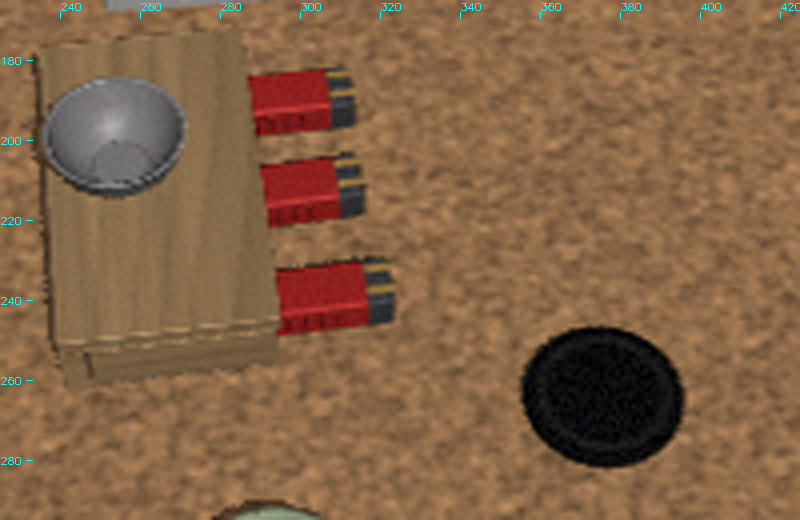

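Run:
```python
from h import *
np.set_printoptions(precision=4,suppress=True)
c=cam("scene")
def P(l,z): 
    a=np.array([ray(c,p,z) for p in l]); return a
m=P([(420.5,353.5),(441.75,365.5),(458,375.5),(480,388.3),(497,398),(520,411.8)],.052); print("marks",m)
print("markmid",(m[::2]+m[1::2])/2)
b=P([(471.2,316.2),(454.2,332),(505.5,379.5),(523,361.8)],.02);print("bank",b,b.mean(0))
print("pad",P([(376,264.2)],.008))
print("knob",P([(377,364.5)],.1115),"hub",P([(385,355)],.08))
print("tails",P([(312.2,186.2),(314,208),(322.5,234)],.026))
print("roofcorner",P([(526,416)],.052))
print("riser front",P([(285.5,172),(295,244.5)],.05),"back",P([(234.5,176.5),(238.7,251)],.05))
print("dish",P([(293,312)],.015),"bowl rim",P([(253.5,199)],.086),"tin",P([(272,138)],.03))
print("cam",-c[2].T@c[3])
```

```text
marks [[0.5486 0.1764 0.052 ]
 [0.532  0.2194 0.052 ]
 [0.5207 0.2525 0.052 ]
 [0.5048 0.2952 0.052 ]
 [0.4926 0.3272 0.052 ]
 [0.4775 0.37   0.052 ]]
markmid [[0.5403 0.1979 0.052 ]
 [0.5128 0.2739 0.052 ]
 [0.485  0.3486 0.052 ]]
bank [[0.3889 0.1744 0.02  ]
 [0.4451 0.1785 0.02  ]
 [0.4359 0.312  0.02  ]
 [0.3787 0.3087 0.02  ]] [0.4121 0.2434 0.02  ]
pad [[ 0.4639 -0.0537  0.008 ]]
knob [[0.652  0.1548 0.1115]] hub [[0.6174 0.1428 0.08  ]]
tails [[ 0.4524 -0.3239  0.026 ]
 [ 0.4907 -0.2635  0.026 ]
 [ 0.5209 -0.1875  0.026 ]]
roofcorner [[0.4744 0.3817 0.052 ]]
riser front [[ 0.4915 -0.3862  0.05  ]
 [ 0.5999 -0.1879  0.05  ]] back [[ 0.6047 -0.45    0.05  ]
 [ 0.7133 -0.2492  0.05  ]]
dish [[ 0.6923 -0.065   0.015 ]] bowl rim [[ 0.6175 -0.3315  0.086 ]] tin [[ 0.4412 -0.5285  0.03  ]]
cam [0.9244 0.3391 0.9695]
```

```bash
cat >> h.py <<'E'
from scipy.spatial.transform import Rotation as Ro
def q(a):
    z=np.array([np.cos(a),np.sin(a),0]); y=np.array([0,0,-1.]); x=np.cross(y,z)
    v=Ro.from_matrix(np.c_[x,y,z]).as_quat(); return np.array([v[3],v[0],v[1],v[2]])
def st(m=""):
    o=env.observe(); print(m,"t=%.1f"%o["time_s"],"tcp",np.round(o["eef_pos"],4),"grip %.4f"%o["grip_width"],"F",np.round(o["wrist_force"],1),"j6 %.2f"%o["joint_positions"][5]); return o
def best(p,a):
    """jaw angle a or a+-pi, whichever reachable with least joint travel"""
    j=env.observe()["joint_positions"]; r=[]
    for k in (-1,0,1):
        s=env.solve_ik(p,q(a+k*np.pi))
        if s is not None: r.append((np.abs(np.array(s)-j).max(),a+k*np.pi,s))
    r.sort(key=lambda t:t[0]); return r[0][1]
def down(p,a,hi=.15,lo=.004,pick=True):
    if pick: a=best([p[0],p[1],hi],a)
    env.move_ptp([p[0],p[1],hi],q(a)); return a, env.servo_line([p[0],p[1],lo],velocity=.12,force_limit=12)
E
python3 - <<'E'
from h import *
B=(.4121,.2434); print(down(B,.072)); st()
env.gripper_close(); o=st("closed")
env.servo_line([*B,.08]); st("lift")
c=cam("wrist"); cv2.imwrite("pics/w1.png",c[0][:,:,::-1])
E
```

```text
(0.072, False)
 t=4.7 tcp [0.4129 0.2438 0.0048] grip 0.0854 F [-0.4  0.  -0.3] j6 0.41
closed t=5.4 tcp [0.412  0.2434 0.004 ] grip 0.0002 F [ 0.4  1.3 -0.2] j6 0.41
lift t=6.1 tcp [0.4117 0.2432 0.0795] grip -0.0003 F [ 0.4  0.3 -0.9] j6 0.41
```

Run:
```python
from h import *
c=cam("scene"); crop(c,"c3",340,270,200,190,4)
w=cv2.imread("pics/w1.png"); s=cv2.imread("pics/c3.png"); s=cv2.resize(s,(500,475)); w=cv2.resize(w,(300,225))
o=np.zeros((475,800,3),np.uint8); o[:,:500]=s; o[:225,500:]=w; cv2.imwrite("pics/v5.png",o)
```

```text
(no output)
```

View pics/v5.png

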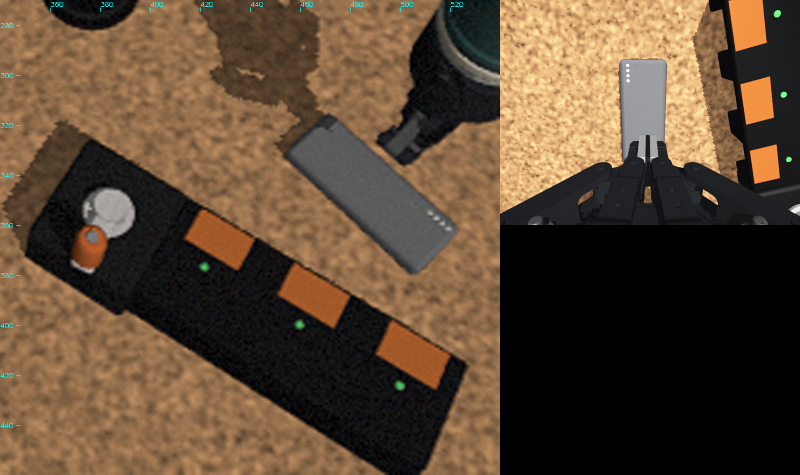

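Run:
```python
from h import *
o=st(); c=cam("scene"); p=o["eef_pos"]; print(proj(c,p),o["orientation"],q(.072))
w=cam("wrist"); print("wrist tcp",proj(w,p),"cam",-w[2].T@w[3])
for b in [(.3889,.1744),(.4451,.1785),(.4359,.312),(.3787,.3087)]: print(proj(w,[*b,.02]))
crop(c,"c4",460,290,80,70,10)
crop(w,"c5",0,0,640,480,1)
```

```text
t=6.2 tcp [0.4109 0.2428 0.0786] grip -0.0001 F [ 0.3  0.7 -0.9] j6 0.41
[496.6639396  334.75854323] [-0.51676576  0.5185691  -0.48201051  0.48135756] [-0.51767215  0.51767215 -0.48167992  0.48167992]
wrist tcp [313.60208057 279.92461078] cam [0.4067456  0.31449958 0.24787502]
[272.25745681 340.52168224]
[360.53861675 340.42712217]
[368.91005796 122.84455709]
[263.42903542 121.43937969]
```

View pics/c5.png

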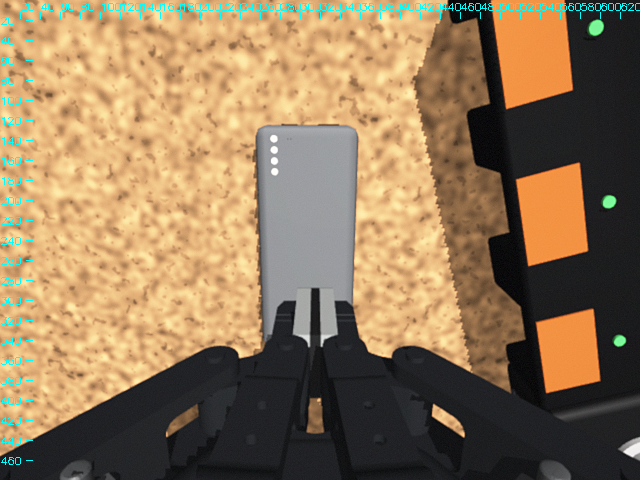

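Run:
```python
from h import *
p=env.observe()["eef_pos"]
print(env.servo_line([.407,.243,.012],velocity=.03,force_limit=4)); st("over bank")
c=cam("side"); cv2.imwrite("pics/s6.png",c[0][:,:,::-1]); cc=proj(c,env.observe()["eef_pos"]); print(cc)
x,y=int(cc[0])-100,int(cc[1])-100; crop(c,"c6",max(x,0),y,200,150,4)
```

```text
False
over bank t=8.7 tcp [0.4071 0.2431 0.0121] grip -0.0002 F [-0.1 -0.6 -0.3] j6 0.41
[293.01760761 394.46015592]
```

View pics/c6.png

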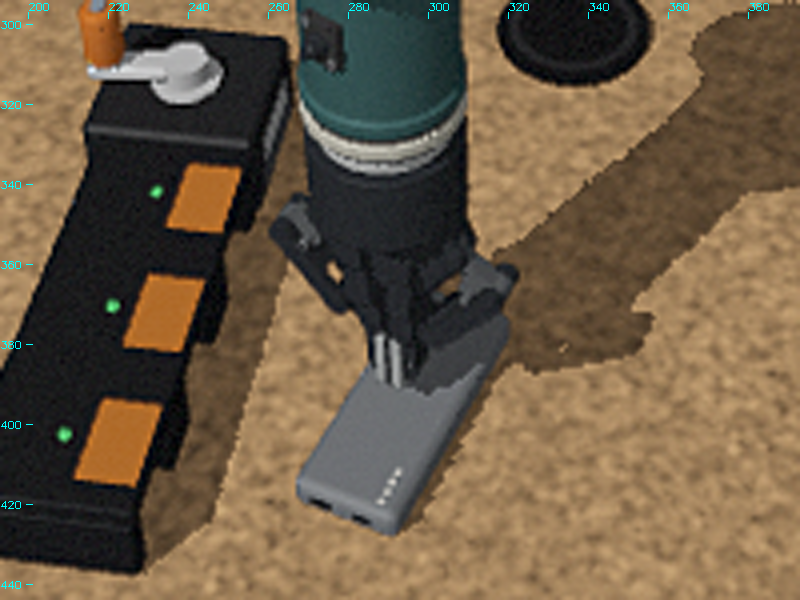

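Run:
```python
from h import *
print(env.servo_line([.407,.243,-.008],velocity=.02,force_limit=3)); st("over bank")
```

```text
True
over bank t=9.6 tcp [ 0.4067  0.2429 -0.0064] grip -0.0000 F [-0.8 -0.2  4.5] j6 0.41
```

Run:
```python
from h import *
env.servo_line([.407,.243,.06]); env.servo_line([.43,.10,.06])
env.servo_line([.43,.10,.0],velocity=.1,force_limit=4)
print(env.servo_line([.43,.10,-.04],velocity=.02,force_limit=3)); st("table")
```

```text
True
table t=13.3 tcp [ 0.4299  0.1    -0.0265] grip 0.0002 F [-0.6 -0.3  4.6] j6 0.10
```

The fingers end 26 mm short of the reported TCP: table contact came at TCP z = -0.0265, and bank-top contact at -0.0064, which is 20 mm higher as it should be. I'll correct for that offset and check the lateral position in the projection.

Run:
```python
from h import *
c=cam("side"); print("side proj of true tip at earlier pose",proj(c,[.4071,.2431,.0383]))
env.servo_line([.43,.10,.08]); env.open()
B=(.4085,.243); a,_=down(B,.072,hi=.08,lo=-.0235); st("down")
env.gripper_close(); o=st("closed")
if o["grip_width"]>.04:
    env.servo_line([*B,.06],velocity=.1); st("lift"); print(a)
```

```text
side proj of true tip at earlier pose [292.53824197 386.12737721]
down t=16.7 tcp [ 0.4093  0.2432 -0.0229] grip 0.0855 F [-0.7 -0.1  0.4] j6 0.41
closed t=17.1 tcp [ 0.4089  0.2434 -0.0224] grip 0.0566 F [-2.  -1.2  5.4] j6 0.41
lift t=18.1 tcp [0.4078 0.2426 0.0592] grip 0.0564 F [-0.2 -0.4 -3.9] j6 0.41
0.072
```

Run:
```python
from h import *
P=(.4639,-.0537); a=best([*P,.06],1.07); print(a)
env.move_ptp([*P,.06],q(a)); o=st("above pad")
if o["grip_width"]>.04:
    print(env.servo_line([*P,-.0145],velocity=.08,force_limit=8)); st("placed")
    env.open(); env.servo_line([*P,.12]); st("up")
    c=cam("scene"); crop(c,"c7",225,160,220,160,3)
    w=cam("wrist"); cv2.imwrite("pics/w7.png",w[0][:,:,::-1])
    a=cv2.imread("pics/c7.png"); b=cv2.resize(cv2.imread("pics/w7.png"),None,fx=.2,fy=.2)
    a[-96:,-128:]=b; cv2.imwrite("pics/v7.png",a)
```

```text
-2.071592653589793
above pad t=19.4 tcp [ 0.4636 -0.0533  0.0596] grip 0.0566 F [ 0.6  0.1 -3.7] j6 1.90
True
placed t=20.3 tcp [ 0.4625 -0.0534 -0.0143] grip 0.0566 F [-1.1  0.1  4.1] j6 1.90
up t=21.8 tcp [ 0.4629 -0.0536  0.1189] grip 0.0857 F [0.1 0.1 0.3] j6 1.90
```

View pics/v7.png

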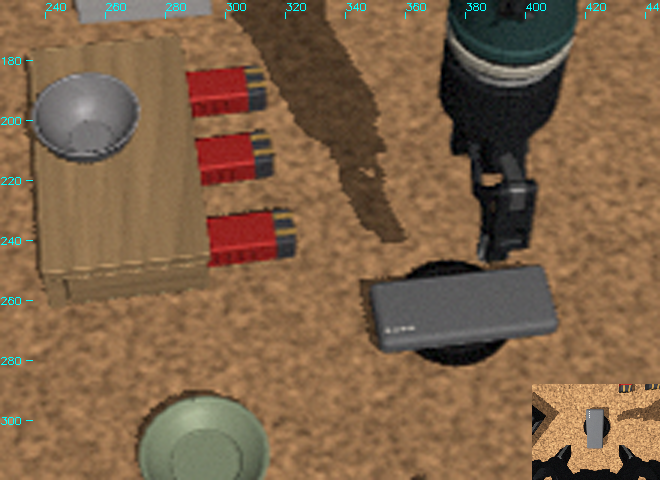

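Run:
```python
from h import *
np.set_printoptions(precision=3,suppress=True)
c=cam("scene"); print("bank ctr expected px",proj(c,[.4639,-.0537,.028]))
O=np.array([.512,.2735]); X=np.array([.939,.3446]); Y=np.array([-.3446,.939])
for by in (-.08,0,.08):
  for xx in (-.15,-.045):
    p=O+Y*by+X*xx
    for a in (-1.22,1.92):
        s=env.solve_ik([*p,.0],q(a)); print(by,xx,a,None if s is None else np.array(s))
for p in [(.46,-.154),(.42,-.224),(.385,-.29),(.547,-.202),(.51,-.272),(.475,-.345)]:
    for a in (1.07,-2.07):
        s=env.solve_ik([*p,-.02],q(a)); print(p,a,None if s is None else np.array(s))
a=best([.50,-.26,.15],1.07); env.move_ptp([.50,-.26,.15],q(a)); 
w=cam("wrist"); cv2.imwrite("pics/w8.png",w[0][:,:,::-1])
hsv=cv2.cvtColor(w[0],cv2.COLOR_RGB2HSV); m=((hsv[...,0]<6)|(hsv[...,0]>174))&(hsv[...,1]>180)&(hsv[...,2]>60)
cs,_=cv2.findContours(m.astype(np.uint8),cv2.RETR_EXTERNAL,cv2.CHAIN_APPROX_NONE)
for k in cs:
    if cv2.contourArea(k)>300: r=cv2.minAreaRect(k); print(cv2.contourArea(k),r, np.array([ray(w,x,.026)[:2] for x in cv2.boxPoints(r)]).tolist())
st()
```

```text
bank ctr expected px [376.872 259.696]
-0.08 -0.15 -1.22 [ 0.294  0.026  2.301 -0.     0.815  1.514]
-0.08 -0.15 1.92 [ 0.294  0.026  2.301 -0.     0.815 -1.626]
-0.08 -0.045 -1.22 [ 0.305  0.212  2.087 -0.     0.842  1.525]
-0.08 -0.045 1.92 [ 0.305  0.212  2.087 -0.     0.842 -1.615]
0 -0.15 -1.22 [ 0.481  0.04   2.286 -0.     0.815  1.701]
0 -0.15 1.92 [ 0.481  0.04   2.286 -0.     0.815 -1.439]
0 -0.045 -1.22 [ 0.456  0.222  2.075 -0.     0.845  1.676]
0 -0.045 1.92 [ 0.456  0.222  2.075 -0.     0.845 -1.464]
0.08 -0.15 -1.22 [ 0.658  0.08   2.243 -0.     0.818  1.878]
0.08 -0.15 1.92 [ 0.658  0.08   2.243 -0.     0.818 -1.262]
0.08 -0.045 -1.22 [ 0.601  0.252  2.037 -0.     0.853  1.821]
0.08 -0.045 1.92 [ 0.601  0.252  2.037 -0.     0.853 -1.319]
(0.46, -0.154) 1.07 [-0.374  0.169  2.19  -0.     0.783 -1.444]
(0.46, -0.154) -2.07 [-0.374  0.169  2.19  -0.     0.783  1.696]
(0.42, -0.224) 1.07 [-0.542  0.153  2.208 -0.     0.78  -1.612]
(0.42, -0.224) -2.07 [-0.542  0.153  2.208 -0.     0.78   1.528]
(0.385, -0.29) 1.07 [-0.697  0.164  2.196 -0.     0.782 -1.767]
(0.385, -0.29) 
[... 597 characters left out ...]
5732714152029147, -0.2416673394425591], [0.5267468816115439, -0.21684685583242647], [0.5427343734449295, -0.1827528905155971]]
2765.0 ((330.0, 173.0), (62.0, 46.0), 90.0) [[0.5501639212227689, -0.2806718729042778], [0.5345024144190118, -0.3091572293193925], [0.494733596996106, -0.2886713368111894], [0.5110925928549294, -0.25889714985062007]]
3321.0 ((429.3103332519531, 174.22413635253906), (52.08643341064453, 69.5855941772461), 3.3664603233337402) [[0.47522960447401785, -0.3187919396424506], [0.5192058399293314, -0.3427455674637315], [0.4996227866315267, -0.37399799103931897], [0.4545655437352044, -0.3515825825433183]]
 t=22.8 tcp [ 0.499 -0.258  0.149] grip 0.0851 F [-0.4 -0.1  0. ] j6 1.55
```

View pics/w8.png

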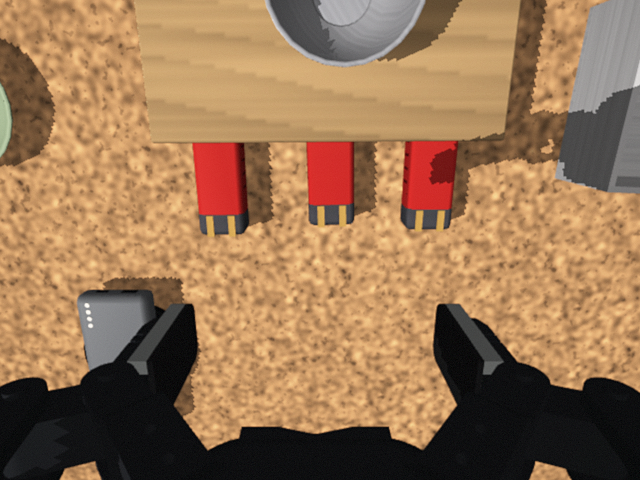

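```bash
cat >> h.py <<'E'
RX=np.array([.877,-.48]); RY=np.array([.48,.877]); AR=1.07
ZG=-.0235
def fetch(tail,bias,pullshift):
    """grip near the tail, draw out 80 mm, regrip nearer the lens, draw clear, lift"""
    g=np.array(tail)+.043*RX+bias*RY
    env.move_ptp([*g,.08],q(AR)); print("touch",env.servo_line([*g,ZG],velocity=.12,force_limit=10))
    env.gripper_close(); w=st("grip1")["grip_width"]
    if not .025<w<.045: return None
    p=g-.08*RX+pullshift*RY
    env.servo_line([*p,ZG+.001],velocity=.1); st("pulled")
    env.open(); g2=p+.08*RX
    env.servo_line([*g2,ZG],velocity=.15,force_limit=10); env.gripper_close(); w=st("grip2")["grip_width"]
    if not .025<w<.045: return None
    p=g2-.04*RX; env.servo_line([*p,ZG+.001],velocity=.1); env.servo_line([*p,.045],velocity=.12); st("lifted"); return p
E
python3 - <<'E'
from h import *
w=cam("wrist"); T=[ray(w,u,.026)[:2] for u in [(224,234),(332,223),(427,228)]]
# lateral at the middle of the protruding part
print(np.round(T,4)); np.save("T.npy",T)
fetch(T[0],.005,-.008)
w=cam("wrist"); cv2.imwrite("pics/w9.png",w[0][:,:,::-1])
E
```

```text
[[ 0.521  -0.1921]
 [ 0.4894 -0.2677]
 [ 0.4517 -0.3285]]
touch False
grip1 t=26.9 tcp [ 0.5619 -0.2088 -0.0226] grip 0.0332 F [-0.4  0.4  5.7] j6 -1.47
pulled t=27.9 tcp [ 0.4856 -0.1763 -0.0226] grip 0.0328 F [-4.4  2.5  8.2] j6 -1.47
grip2 t=29.7 tcp [ 0.5575 -0.2154 -0.0232] grip 0.0328 F [-0.1 -0.1  2.2] j6 -1.48
lifted t=30.9 tcp [ 0.5219 -0.1961  0.0446] grip 0.0329 F [ 0.2 -0.3 -1.1] j6 -1.47
```

```bash
cat >> h.py <<'E'
O=np.array([.512,.2735]); X=np.array([.939,.3446]); Y=np.array([-.3446,.939]); AD=-1.22
E
python3 - <<'E'
from h import *
p=O-.15*X+.08*Y; env.move_ptp([*p,.045],q(AD)); o=st("standoff")
w=cam("wrist"); cv2.imwrite("pics/w10.png",w[0][:,:,::-1])
for y in (-.08,0,.08): print(np.round(proj(w,[*(O+Y*y),.052]),0))
E
```

```text
standoff t=33.8 tcp [0.3438 0.2968 0.045 ] grip 0.0330 F [-0.2  1.3 -2.7] j6 1.88
[ 794. -129.]
[ 552. -128.]
[ 310. -127.]
```

View pics/w10.png

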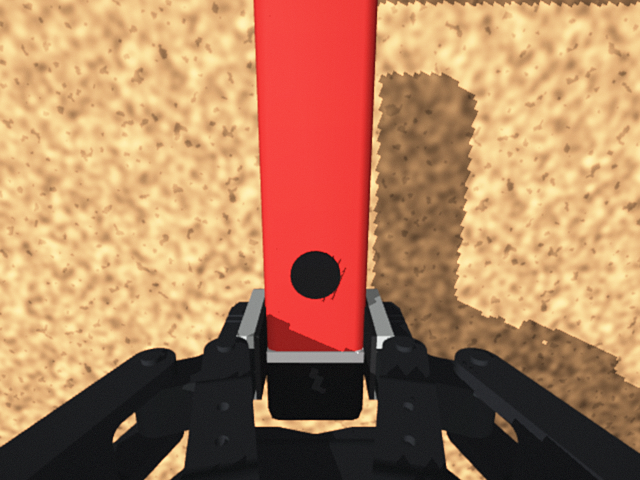

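Run:
```python
from h import *
np.set_printoptions(precision=4,suppress=True)
p=O-.15*X+.03*Y; env.servo_line([*p,.26],velocity=.25); st()
w=cam("wrist"); cv2.imwrite("pics/w11.png",w[0][:,:,::-1])
hsv=cv2.cvtColor(w[0],cv2.COLOR_RGB2HSV); m=(hsv[...,0]>9)&(hsv[...,0]<17)&(hsv[...,1]>170)&(hsv[...,2]>120)
cs,_=cv2.findContours(m.astype(np.uint8),cv2.RETR_EXTERNAL,cv2.CHAIN_APPROX_SIMPLE)
for k in cs:
    if cv2.contourArea(k)>400:
        b=cv2.boxPoints(cv2.minAreaRect(k)); print(cv2.contourArea(k),b.round(0).tolist()); print(np.array([ray(w,u,.052)[:2] for u in b]))
for y in (-.08,0,.08): print(np.round(proj(w,[*(O+Y*y),.052]),0))
```

```text
t=34.9 tcp [0.3598 0.2495 0.2582] grip 0.0328 F [ 0.6 -0.5 -2.7] j6 1.77
941.5 [[422.0, 0.0], [479.0, 0.0], [479.0, 17.0], [422.0, 17.0]]
[[0.5439 0.2213]
 [0.56   0.177 ]
 [0.5486 0.1713]
 [0.5324 0.216 ]]
[445.  16.]
[349.  16.]
[253.  17.]
```

View pics/w11.png

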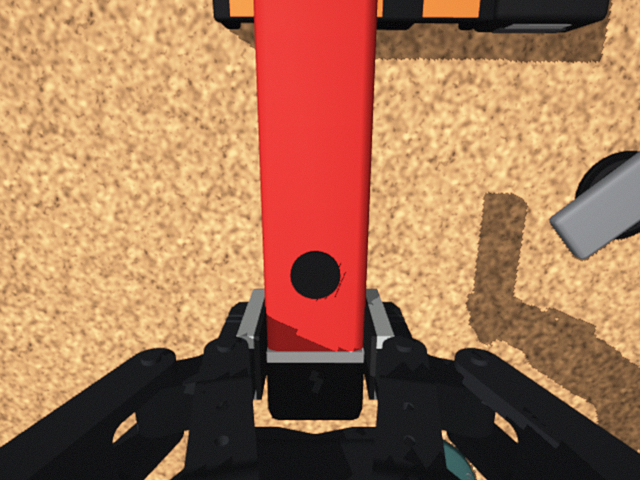

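```bash
cat >> h.py <<'E'
O=O-.0035*Y
def insert(by,dy=0.):
    L=lambda x,z:[*(O+x*X+(by+dy)*Y),z]
    env.move_ptp(L(-.15,.03),q(AD)); env.servo_line(L(-.15,ZG+.003),velocity=.1); w=st("standoff")["grip_width"]
    if w<.025: print("LOST"); return
    hit=env.servo_line(L(-.10,ZG+.003),velocity=.06,force_limit=10); st(f"entry hit={hit}")
    if hit: return
    hit=env.servo_line(L(-.025,ZG+.003),velocity=.05,force_limit=18); o=st(f"push hit={hit}")
    print("grip dock x",(o["eef_pos"][:2]-O)@X,"dy",(o["eef_pos"][:2]-O)@Y); return hit
E
python3 - <<'E'
from h import *
insert(.08)
c=cam("scene"); cv2.imwrite("pics/s12.png",c[0][:,:,::-1])
E
```

```text
standoff t=36.5 tcp [ 0.3455  0.294  -0.0199] grip 0.0326 F [-0.4  0.5 -2.8] j6 1.87
entry hit=False t=37.5 tcp [ 0.3912  0.3105 -0.0208] grip 0.0327 F [-0.1 -0.3 -1.5] j6 1.84
push hit=True t=38.5 tcp [ 0.4383  0.3274 -0.0225] grip 0.0329 F [ 1.4 -0.2 -1.5] j6 1.81
grip dock x -0.05066408255277799 dy 0.07952515129571083
```

Run:
```python
from h import *
L=lambda x,z:[*(O+x*X+.08*Y),z]
hit=env.servo_line(L(-.03,ZG+.003),velocity=.03,force_limit=25); o=st(f"push {hit}"); print((o["eef_pos"][:2]-O)@X)
env.open(); o=st("open"); print((o["eef_pos"][:2]-O)@X)
env.servo_line(L(-.06,.1)); 
env.servo_line(L(-.15,.17))
w=cam("wrist"); cv2.imwrite("pics/w12.png",w[0][:,:,::-1])
c=cam("scene"); crop(c,"s12",340,310,200,150,4)
a=cv2.imread("pics/s12.png"); a[:240,480:]=cv2.resize(cv2.imread("pics/w12.png"),(320,240)); cv2.imwrite("pics/v12.png",a)
```

```text
push True t=39.0 tcp [ 0.4385  0.3273 -0.0231] grip 0.0328 F [-3.4 -0.8  5.2] j6 1.81
-0.05048326754003407
open t=39.6 tcp [ 0.4374  0.3264 -0.0244] grip 0.0852 F [-0.3  0.4 -0.6] j6 1.81
-0.05186348918855588
```

View pics/v12.png

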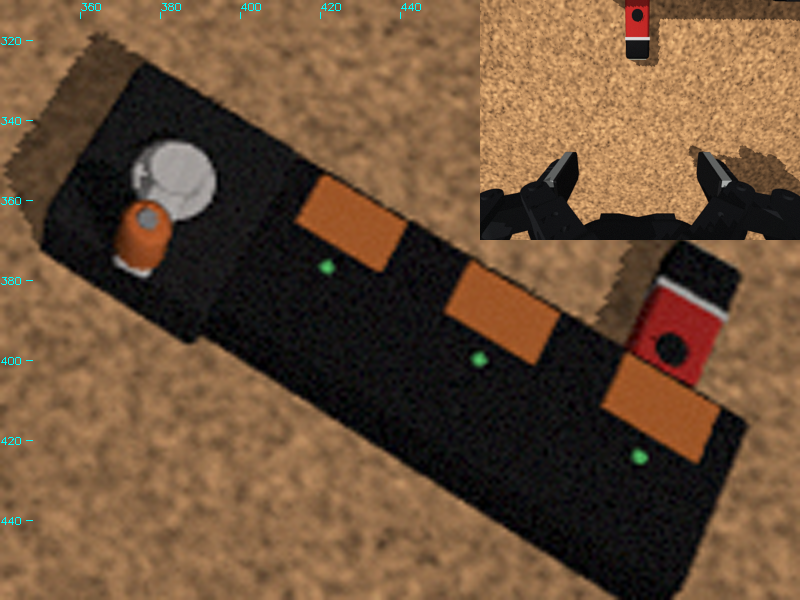

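Run:
```python
from h import *
c=cam("scene"); p=ray(c,(518,374.6),.026)[:2]; print("scene lens dock x,y",(p-O)@X,(p-O)@Y)
w=cam("wrist"); 
# wrist inset lens end (637,58)/ -> full-res
p=ray(w,((637-480)*2,58*2),.026)[:2]; print("wrist lens",(p-O)@X,(p-O)@Y)
p=ray(w,((637-480)*2,0),.026)[:2]; print((p-O)@X)
hsv=cv2.cvtColor(c[0],cv2.COLOR_RGB2HSV); m=((hsv[...,0]<6)|(hsv[...,0]>174))&(hsv[...,1]>180)&(hsv[...,2]>60)
cs,_=cv2.findContours(m.astype(np.uint8),cv2.RETR_EXTERNAL,cv2.CHAIN_APPROX_NONE)
for k in cs:
    if cv2.contourArea(k)>50: print(np.round(cv2.minAreaRect(k)[0]),cv2.contourArea(k))
```

```text
scene lens dock x,y -0.07856652598089213 0.08236581801634035
wrist lens -0.0822036528007251 0.07867119465793576
-0.006663408481604377
[509. 394.] 297.0
[300. 213.] 243.5
[297. 190.] 246.5
```

Run:
```python
from h import *
T=np.load("T.npy")
env.servo_line([*(O-.12*X),.15])
if fetch(T[1],.008,.003) is not None:
    hit=insert(0,-.002)
    if hit: 
        L=lambda x,z:[*(O+x*X-.002*Y),z]
        env.servo_line(L(-.03,ZG+.003),velocity=.03,force_limit=25); o=st("push2"); print((o["eef_pos"][:2]-O)@X)
```

```text
touch False
grip1 t=46.7 tcp [ 0.5318 -0.2819 -0.0225] grip 0.0330 F [ 0.1 -0.3  5.8] j6 -1.60
pulled t=47.7 tcp [ 0.461  -0.2395 -0.0225] grip 0.0329 F [-3.3  3.3  9.3] j6 -1.60
grip2 t=49.5 tcp [ 0.5326 -0.2788 -0.0232] grip 0.0329 F [ 0.4 -1.   1.1] j6 -1.59
lifted t=50.7 tcp [ 0.497  -0.2593  0.0446] grip 0.0326 F [-0.4  0.5 -1.8] j6 -1.60
standoff t=54.1 tcp [ 0.3733  0.2167 -0.0204] grip 0.0329 F [ 0.3  0.1 -1.5] j6 1.69
entry hit=False t=55.1 tcp [ 0.4194  0.2336 -0.0208] grip 0.0328 F [ 0.1  0.1 -1.3] j6 1.68
push hit=True t=56.1 tcp [ 0.4653  0.2502 -0.0227] grip 0.0325 F [ 0.   0.6 -1.4] j6 1.67
grip dock x -0.05186263587232093 dy -0.0023343844769057286
push2 t=56.6 tcp [ 0.4656  0.2504 -0.0232] grip 0.0326 F [-1.9 -1.1  4.9] j6 1.66
-0.051559111349495285
```

Same stop position as the first torch. Release, then check that the third torch hasn't moved, using a close wrist look.

Run:
```python
from h import *
T=np.load("T.npy")
env.open(); st("open"); env.servo_line([*(O-.06*X),.1]); env.servo_line([*(O-.12*X),.15])
env.move_ptp([.44,-.27,.15],q(AR-np.pi))
w=cam("wrist"); cv2.imwrite("pics/w13.png",w[0][:,:,::-1]); print("expected tail A",proj(w,[*T[2],.026]),"front",proj(w,[*(T[2]+.06*RX),.026]))
c=cam("scene"); crop(c,"s13",410,330,130,100,3)
b=cv2.imread("pics/w13.png"); a=cv2.imread("pics/s13.png"); b[-300:,:390]=a; cv2.imwrite("pics/v13.png",b)
```

```text
open t=57.1 tcp [ 0.4641  0.2495 -0.0244] grip 0.0854 F [-0.3 -0.6  0.2] j6 1.66
expected tail A [379.14158536 165.72701233] front [383.12645428  76.59197785]
```

View pics/v13.png

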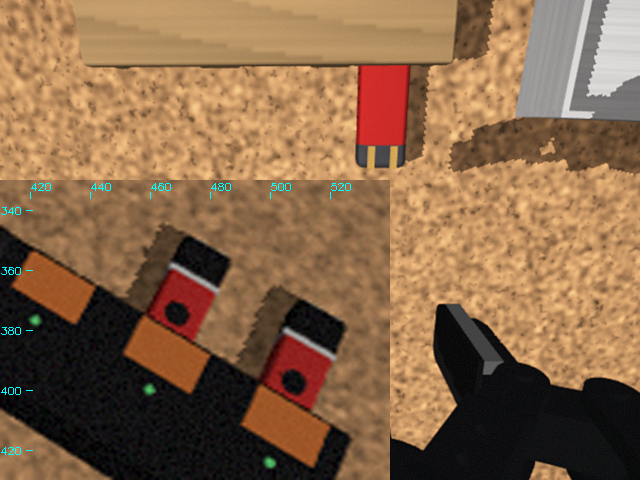

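The third torch's tail is at (381,166), as predicted, and both docked torches look straight and equally deep.

Run:
```python
from h import *
T=np.load("T.npy")
if fetch(T[2],.004,.004) is not None:
    hit=insert(-.08,-.001)
    if hit: 
        L=lambda x,z:[*(O+x*X-.081*Y),z]
        env.servo_line(L(-.03,ZG+.003),velocity=.03,force_limit=25); o=st("push2"); print((o["eef_pos"][:2]-O)@X)
```

```text
touch False
grip1 t=64.9 tcp [ 0.4921 -0.3464 -0.0224] grip 0.0331 F [-0.2 -0.3  5.4] j6 -1.72
pulled t=65.9 tcp [ 0.4218 -0.3038 -0.0225] grip 0.0331 F [-4.1 -4.2  3.6] j6 -1.74
grip2 t=67.7 tcp [ 0.4912 -0.3447 -0.0225] grip 0.0332 F [-8.4 -8.4  5.6] j6 -1.72
lifted t=68.9 tcp [ 0.458  -0.3226  0.0445] grip 0.0330 F [ 0.7  0.4 -2.2] j6 -1.73
standoff t=72.3 tcp [ 0.4005  0.1424 -0.0205] grip 0.0330 F [ 0.4  0.1 -2.1] j6 1.50
entry hit=False t=73.3 tcp [ 0.4465  0.1595 -0.0208] grip 0.0328 F [-0.1 -1.1 -1. ] j6 1.51
push hit=True t=74.3 tcp [ 0.4938  0.1765 -0.0225] grip 0.0328 F [-1.2 -1.3  3.7] j6 1.52
grip dock x -0.05047652459529647 dy -0.08128053001653573
push2 t=74.8 tcp [ 0.4933  0.1762 -0.0227] grip 0.0333 F [-0.9 -0.7  5.4] j6 1.52
-0.0510381253280482
```

Run:
```python
from h import *
env.open(); st("open"); env.servo_line([*(O-.06*X-.08*Y),.1])
Ax=O+.05*X-.163*Y; print("axis",Ax)
env.servo_line([*(Ax-.14*X+.06*Y),.24],velocity=.2); st()
w=cam("wrist"); cv2.imwrite("pics/w14.png",w[0][:,:,::-1])
print("axis px",proj(w,[*Ax,.0735]),"knob px if 0",proj(w,[*(Ax+.045*X),.1115]))
np.savez("w14.npz",K=w[1],R=w[2],t=w[3])
```

```text
open t=75.3 tcp [ 0.4925  0.176  -0.0233] grip 0.0854 F [ 0.2 -0.2  0.4] j6 1.52
axis [0.6163259 0.1343865]
 t=77.2 tcp [0.4634 0.1424 0.2384] grip 0.0854 F [0.1 0.6 0.1] j6 1.47
axis px [395.4606477   9.8337524] knob px if 0 [411.75953904 -87.08871518]
```

View pics/w14.png

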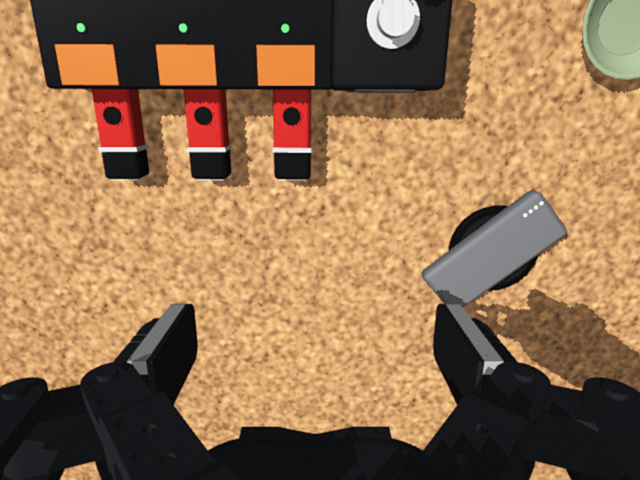

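Run:
```python
from h import *
Ax=O+.05*X-.163*Y
env.servo_line([*(Ax-.065*X),.26],velocity=.15); st()
w=cam("wrist")
for z in (.058,.0735,.08): print("axis px",z,proj(w,[*Ax,z]))
print("knob px if 0",proj(w,[*(Ax+.045*X),.1115])); np.savez("w15.npz",K=w[1],R=w[2],t=w[3])
crop(w,"w15",220,0,200,150,4)
```

```text
t=78.0 tcp [0.5546 0.1121 0.2592] grip 0.0855 F [-0.2 -0.   1.1] j6 1.38
axis px 0.058 [314.03325108 115.72911888]
axis px 0.0735 [313.97734213 116.40383502]
axis px 0.08 [313.9524249  116.70453925]
knob px if 0 [313.57868167  52.73590322]
```

View pics/w15.png

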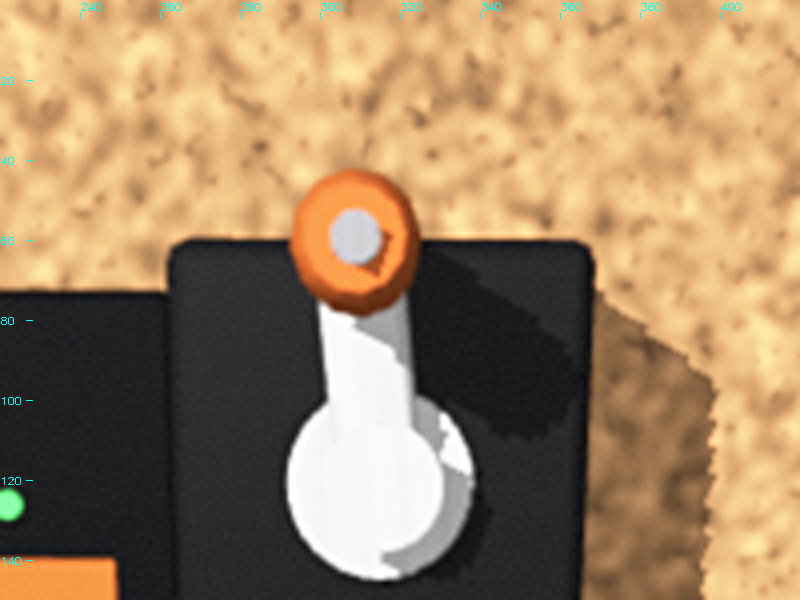

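Run:
```python
from h import *
z=np.load("w15.npz"); w=(None,z["K"],z["R"],z["t"])
h=ray(w,(315,121.5),.07)[:2]; k=ray(w,(308.7,59),.1115)[:2]; Ax=O+.05*X-.163*Y
for n,p in (("hub",h),("knob",k),("axis",Ax)): print(n,p,(p-O)@X,(p-O)@Y)
d=k-h; print(np.linalg.norm(d),np.arctan2(d[1],d[0])); d=k-Ax; print(np.linalg.norm(d),np.arctan2(d[1],d[0]))
```

```text
hub [0.61259107 0.13211888] 0.04573507859901716 -0.16391890434449696
knob [0.65351812 0.15177787] 0.09094007385173962 -0.1595625781668008
axis [0.6163259 0.1343865] 0.0500235080000001 -0.16307663608
0.045403743664525466 0.4477979708762298
0.04105753774084755 0.43739966284067255
```

```bash
cat >> h.py <<'E'
C=np.array([.6126,.1321]); ZK=.058; AK=-1.12
def wind(c,phi,dphi,n,v=.08,show=1):
    F=[]
    for i in range(n):
        phi-=dphi; env.servo_line([*(c+.045*np.array([np.cos(phi),np.sin(phi)])),ZK],velocity=v)
        o=env.observe(); f=o["wrist_force"]; F.append([phi,f[0],f[1],f[2],o["grip_width"]*1e3])
        if np.linalg.norm(f)>40: print("FORCE",f); break
    F=np.array(F); print("t",o["time_s"]); print(np.round(F[::show],2)); return phi,F
E
python3 - <<'E'
from h import *
k=C+.045*np.array([np.cos(.44),np.sin(.44)])
env.move_ptp([*k,.15],q(AK)); print(env.servo_line([*k,ZK],velocity=.08,force_limit=8)); st()
env.gripper_close(); o=st("closed")
if o["grip_width"]>.018: wind(C,.44,np.pi/12,6,v=.05)
E
```

```text
False
 t=80.0 tcp [0.654  0.1514 0.0589] grip 0.0853 F [-0.3 -0.2  1.6] j6 1.31
closed t=80.7 tcp [0.6534 0.1514 0.0584] grip 0.0220 F [-1.5 -0.1  2.4] j6 1.31
t 82.95
[[ 0.18 -2.63 -1.7   4.65 21.97]
 [-0.08 -4.53 -0.38  6.13 21.94]
 [-0.35 -4.22  0.64  6.98 21.81]
 [-0.61 -4.91  2.06  6.73 21.97]
 [-0.87 -4.94  4.16  6.39 22.43]
 [-1.13 -3.84  5.95  5.58 22.3 ]]
```

Run:
```python
from h import *
phi,F=wind(C,.44-np.pi/2,np.pi/12,42,v=.09,show=3); print(phi,abs(F[:,1:4]).max(0),F[:,4].min(),F[:,4].max())
```

```text
t 94.85
[[ -1.39  -1.94   6.77   4.85  21.95]
 [ -2.18   1.93   3.9    2.31  21.77]
 [ -2.96  -0.99   1.24   6.05  21.79]
 [ -3.75  -2.61   3.38   7.42  21.85]
 [ -4.53  -0.8    6.47   5.07  21.78]
 [ -5.32   4.31   3.74   4.5   21.71]
 [ -6.1    2.49   0.19   6.47  22.12]
 [ -6.89  -0.33   0.26   8.6   21.78]
 [ -7.68  -1.56   5.08   9.29  22.26]
 [ -8.46   1.93   5.78   6.24  21.88]
 [ -9.25   2.47   2.26   6.77  21.75]
 [-10.03  -0.42   1.3    9.91  22.05]
 [-10.82   0.23   5.25   7.38  21.56]
 [-11.6    4.34   3.33   5.94  22.13]]
-12.126370614359164 [5.07625075 6.77372258 9.91033156] 21.562914991413084 22.374400604413516
```

Run:
```python
from h import *
phi,F=wind(C,-12.12637,np.pi/12,54,v=.09,show=9); print(phi,abs(F[:,1:4]).max(0),F[:,4].min(),F[:,4].max())
env.sleep(.3); env.open(); p=st("open")["eef_pos"]
env.servo_line([p[0],p[1],.17],velocity=.08)
env.servo_line([*(C-.14*X+.05*Y),.26],velocity=.2); st()
w=cam("wrist"); c=cam("scene")
cv2.imwrite("pics/w16.png",w[0][:,:,::-1])
crop(c,"s16",225,100,320,350,2)
a=np.zeros((600,800,3),np.uint8); s=cv2.resize(cv2.imread("pics/s16.png"),(480,525)); a[:525,:480]=s; a[:240,480:]=cv2.resize(cv2.imread("pics/w16.png"),(320,240)); cv2.imwrite("pics/v16.png",a)
kd=C+.045*np.array([np.cos(phi),np.sin(phi)]); print("expected knob top px scene",proj(c,[*kd,.1115]),"start",proj(c,[*(C+.045*np.array([np.cos(.44),np.sin(.44)])),.1115]))
```

```text
t 110.15
[[-12.39   2.73  -0.71   6.21  22.27]
 [-14.74   2.08   4.3    7.13  22.06]
 [-17.1   -0.26   5.69   8.    22.08]
 [-19.46  -0.14  -0.82   8.46  22.02]
 [-21.81   2.61   1.33   7.47  22.01]
 [-24.17   3.73   3.38   6.56  22.34]]
-26.263536941154122 [4.41226279 6.22115055 9.81068844] 21.70710005910302 22.373807616773078
open t=111.1 tcp [0.6316 0.0913 0.0578] grip 0.0851 F [ 0.1  0.1 -1. ] j6 1.22
 t=113.8 tcp [0.4642 0.1306 0.2594] grip 0.0853 F [ 0.  -0.5 -0.1] j6 1.34
expected knob top px scene [363.57628785 332.47661642] start [375.21905166 363.40461587]
```

View pics/v16.png

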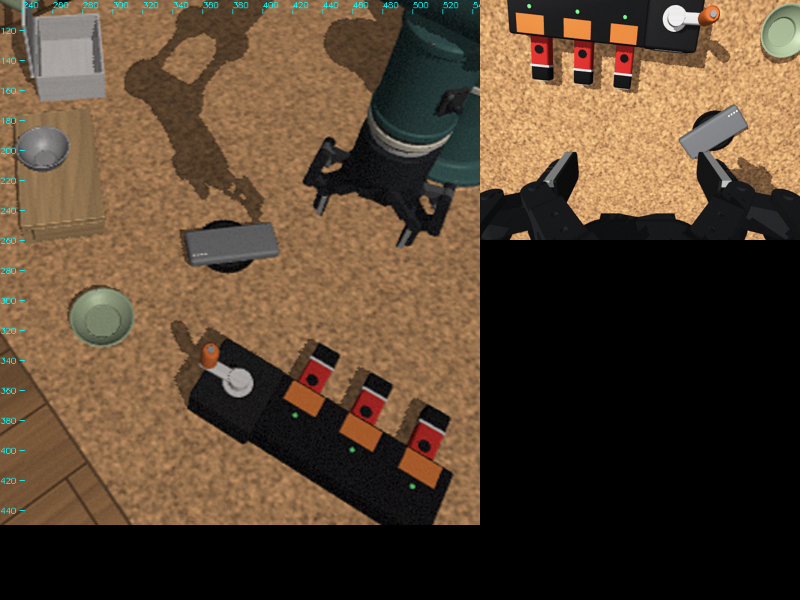

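The knob is at (365,332), as predicted. The three lens ends are level, the bank is on the pad, and the bystanders haven't moved. The arm is clear, so I'm handing in.

```bash
python3 -c "
from plant import env
env.hand_in(); print(env.observe()['time_s'])"
```

```text
the job is handed in; nothing more can be done
the job is handed in; nothing more can be done
```

The job is done and handed in at about 114 s of the 210 s allowed; no verdict was reported.

- **Power bank:** It lies flat on the pad, within roughly 5 mm of centre by eye in the pictures. My first grasp closed on nothing. Touch tests on the table and the bank showed the fingers end about 26 mm short of the stated TCP. I corrected for that in every later move.
- **Torches:** All three were there, and each sits contact end first in its own bay. Each push stopped firmly within about 1 mm of the same depth. The first lens end measured 79–82 mm in front of the dock face, against 80 mm for fully home. I did not measure the other two, but the last picture shows all three lens ends level.
- **Crank:** I wound it clockwise about 4.25 turns (26.7 rad), with the knob gripped throughout. By my estimate it started near -0.1 rad, so it should read about 26.6 rad against the 23.7 needed. It took about 3 to 4 s a turn, and each wrist force component stayed under 10 N. The knob ended where I predicted.
- **Bystanders:** The bowl, dish and box look unmoved in the last scene picture.
- **Disagreements:** The scene and wrist cameras differed by about 4 mm on where the dock is. That was within the bay clearance. The hub also appeared about 4 mm nearer the robot than the dock estimate gave, and I used the hub position for winding.

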